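Turn the wheel on the stand until its valve is at the top

ROBOT

A 6-joint arm with a two-finger parallel gripper is mounted at the origin on a cart in front of the work surface, level with it; the furniture and walls round the work are solid. World frame = base frame: x ahead of the robot, y to its left, z up, the work surface at z = 0. Lengths are in m, angles in rad, forces in N, time in s.
With the tool pointing down it reaches from about 0.35 to 0.975 m from the base axis. Payload 4.9 kg.
Tool frame: the origin (TCP) lies at the very end of the fingers, on their centre line; the grasp point (between the pads) lies 19 mm behind it; z points along the fingers, y is the line along which they close (so a half turn about z gives the same grasp; the last joint's range is limited). The gripper opens to 85 mm and grips with 20 to 120 N. Pads are 22 mm wide; open, the fingers measure 114 mm over their backs; the gripper's body (76 mm by 85 mm) begins 54 mm behind the grasp point. The pads swing forward as they close: fully open they stand 13 mm farther back than shut.
Start: joints at [-1.25, 0.053, 1.613, -0, 1.476, -0.119], TCP at [0.266, -0.566, 0.231] pointing down, gripper open.
Joint ranges: [-3.01, 3.01], [-1.01, 2.22], [0.06, 2.58], [-1.02, 4.17], [0.09, 2.62], [-3.14, 3.14]. Speed limits (rad/s): [2.57, 2.57, 3.14, 3.14, 3.14, 3.14].

INTERFACE

Orientations are given as a rotation vector (axis times angle).
In Python, from station import ctrl gives the robot as it stands. The module is installed in compiled form; this text tells all that it offers.
- The arm moves only by the tool jog_arm, never from a script. Its argument "steps" is a list of rows, each an object with "delta_rot": the turn, a rotation vector about the tool's x, y, z in degrees, a list of three; "linear": the shift along the tool's x, y, z in m, a list of three; "grip": the finger opening in m, from 0 to 0.0854. In form: [{"delta_rot": [rx, ry, rz], "linear": [x, y, z], "grip": grip}, ...]. A call has 1 to 10 rows; each row shifts and turns the commanded pose from where the row before left it, along the tool's axes as they then stand; what a row does not reach is not made up. A row lasts 1/10 s, in which the tool goes at most 50 mm and 8.59 degrees, less where a joint would pass 70% of its speed; a pose out of reach is approached as far as the arm can. A call with a gripper value outside its range is refused whole. The fingers move at their own pace and stop on an object; "newtons" is the grip in N (left out, the last holds). Time passes only in rows, so rows that do not move let the fingers close. It gives the time, the measured TCP pose, the force, the opening and the grip force at its end, in the units of the state.
- ctrl.get_obs(): the state, without advancing time (a new reading comes with each control period).
- ctrl.get_image(name): name is "side" or "top" or "wrist"; returns (picture, depth): 384x512x3 uint8, red, green, blue; 384x512 float32, m along the optical axis (not along the pixel's ray), 0 where there is no reading.
- ctrl.camera_info(name): a dict with "camera_matrix" (3x3 intrinsics, pixels), "R" (3x3) and "t" (3): a world point X has camera coordinates R X + t; the wrist camera has in their place "T_tool_cam" (4x4, takes a point from camera to tool coordinates, whose origin is the TCP and whose axes are the flange's). Camera axes: x right, y down, z forward; pixel columns grow to the right and rows downward; lengths in m; the calibration is good to about 2 mm. A picture is of the moment at which its call begins: read the wrist's pose just before it. camera_info takes no time and is no camera call.
- ctrl.finish_job(): hands the job in; it is judged then, once.
The state is a dict: "t": time; "q": joint angles; "dq": joint speeds; "effort": joint torques, N m; "tool_pos": TCP position; "tool_rot": TCP orientation; "contact_force": force on the tool from outside, world axes, zero at the start; "wrist_torque": the same for the moment, N m; "opening": finger opening in m; "grip_force": force on a finger pad.
Only numpy, scipy, OpenCV 4.12 (cv2) and the standard library are available. Lean on these libraries where they do the work, as an engineer would, in place of code of your own. Each camera call takes 0.05 s, during which the arm holds its last target. There are 200 camera calls.

TASK

Turn the small yellow-spoked wheel on the blue bench stand until its red-capped valve is at the top of the wheel, straight above the hub, ready for the pump. Nudge it round with the fingertips by pushing on the spokes, in at least two separate pushes, with the fingers drawn clear of the wheel between one push and the next, and leave it at rest there. Keep off the tyre and the valve, do not shove or lift the stand, and leave the loose tools and tins alone.

Things in the scene. Friction and masses are not known exactly. Their poses are not given: they have to be found in the camera images.
- stand: blue steel stand, 3.5 kg, loose on the bench; origin under the centre of its 170 x 190 x 12 mm foot plate. +x runs along the wheel's axle, level, away from the robot (the wheel's front looks to -x); +y is left as seen from the robot; z up. Two upright legs (26 mm wide in y, up to 180 mm high) 42 mm before and behind the wheel carry the axle (its ends reach 58 mm before and behind the wheel)
- axle (a point): centre of the wheel, on its axle and in its middle plane, 170 mm above the bench; fixed to the stand, axes as the stand's
- wheel (a joint): angle of the wheel, rad: 0 (or any whole turn) with the valve straight above the hub, growing anticlockwise as seen from the robot (the top goes left, to the stand's +y); turns either way without stops. Starts at 1.5 to 4.78 (valve level with the hub or lower). Bearing friction (about 0.2 N m, some 3 N on a spoke) stops it where it is left
- spokes: the five straight yellow spokes, 14 mm wide and 14 mm thick along the axle, in the wheel's middle plane, from the black hub (22 mm radius, 52 mm long) to the rim (102 mm radius); the gaps are open right through. Origin at the wheel's centre, turning with it: +z points to the valve, spokes stand 36, 108, 180, 252 and 324 degrees from it, so the valve is midway between two
- tyre: black tyre with its yellow rim, part of the wheel: outer radius 140 mm, 30 mm thick along the axle, tyre's inner edge at 110 mm, yellow rim (22 mm wide) 102 to 110 mm; origin at the wheel's centre, turns with the wheel, +z points to the valve
- valve: valve stem with a red cap (13 mm across), part of the wheel: runs along the radius from the rim (102 mm) inward to 70 mm from the centre; origin at the wheel's centre, turns with the wheel, +z points to the valve
- valve_root (a point): point on the valve stem at the rim, 100 mm from the wheel's centre
- oil_can: small oil can with a thin spout, 52 mm across, 170 mm tall; loose, to be left alone; origin at the centre of its underside
- spray_can: spray can with a green cap, 52 mm across, 171 mm tall; loose, to be left alone; origin at the centre of its underside
- red_driver: screwdriver with a red handle, 219 mm long, lying flat; loose, to be left alone; origin at the centre of its underside
- blue_pliers: pliers with blue handles, 171 mm long, lying flat; loose, to be left alone; origin at the centre of its underside
- nail_tin: round tin of nails with a cream band, 72 mm across, 84 mm tall; loose, to be left alone; origin at the centre of its underside
- orange_tin: small orange paint tin, 57 mm across, 55 mm tall; loose, to be left alone; origin at the centre of its underside

How it is judged:
On the way, in this order (a step that is already met when the one before it is completed fails the run):
1. the fingers push on a spoke (contact force between the fingers and spokes above 0.3 N).
2. the fingers are drawn out of the gaps and clear of the wheel, which has been turned part of the way (by at least 20 degrees) and whose valve is not yet at the top (contact force between the fingers and wheel below 0.01 N and (x of the grasp point in the frame of axle below -0.022 m or x of the grasp point in the frame of axle above 0.03 m or distance between the grasp point and axle above 0.11 m) and distance of valve_root from where it was at the start of the episode above 0.035 m and not (y of valve_root in the frame of axle between -0.013 and 0.013 m and z of valve_root in the frame of axle above 0.09 m)), for 0.1 s.
3. the fingers push on a spoke again (contact force between the fingers and spokes above 0.3 N).
At the end, for the whole second after the job is handed in: The valve is at the top of the wheel, within 13 mm sideways at the rim (about 7 degrees) of straight above the hub, the wheel is at rest and the stand stands flat on the bench (y of valve_root in the frame of axle between -0.013 and 0.013 m and z of valve_root in the frame of axle above 0.09 m and angular speed of tyre below 0.05 rad/s and height (world z) of stand below 0.005 m and angle between stand's own z axis and vertical below 0.03 rad); the robot touches nothing.
It fails at once if the stand is lifted, tipped or shoved more than 40 mm (distance of stand from where it was at the start of the episode above 0.04 m or height (world z) of stand above 0.012 m or angle between stand's own z axis and vertical above 0.12 rad).
It fails at once if the fingers press on the tyre with more than 5 N (contact force between the fingers and tyre above 5 N).
It fails at once if the fingers press on the valve with more than 4 N (contact force between the fingers and valve above 4 N).
It fails at once if a loose thing on the bench is moved more than 30 mm (distance of any of oil_can, spray_can, red_driver, blue_pliers, nail_tin, orange_tin from where it was at the start of the episode above 0.03 m).
It also fails if it takes over 64 s, if anything falls off the work surface, if the arm or the gripper's body presses on something with over 40 N, if the wrist force passes 120 N, or if a joint passes its speed limit or range.

## Working session

There is one attempt and no reset: what is moved stays moved. The work goes in short steps, Python scripts to look and compute and a tool call to move; the robot and the scene stay as the last step left them, time stands still between calls to the robot, and variables do not carry over. Pictures are saved under pics/ and viewed, at most 10 in all, crops included, and the job is handed in when it is done.

Besides the shell and the picture viewer there is one more tool, called in YAML: its name, and indented under it one key for each argument. jog_arm: Moves the arm, as the interface text tells. Its arguments: {"type":"object","properties":{"steps":{"type":"array"},"newtons":{"type":"number"}},"required":["steps"]}

```bash
mkdir -p pics
cat > h.py <<'E'
import numpy as np, cv2
from station import ctrl
from scipy.spatial.transform import Rotation as Ro
def cam(n):
    o=ctrl.get_obs(); im,d=ctrl.get_image(n); i=ctrl.camera_info(n); K=np.array(i["camera_matrix"])
    v,u=np.mgrid[:384,:512]
    P=np.stack([(u-K[0,2])/K[0,0]*d,(v-K[1,2])/K[1,1]*d,d],-1)
    if n=="wrist":
        T=np.array(i["T_tool_cam"]); P=P@T[:3,:3].T+T[:3,3]
        P=P@Ro.from_rotvec(o["tool_rot"]).as_matrix().T+np.array(o["tool_pos"])
    else:
        P=(P-np.array(i["t"]))@np.array(i["R"])
    P[d==0]=np.nan
    return im,P
E
python3 - <<'E'
from h import *
o=ctrl.get_obs(); print(o["t"],o["tool_pos"],o["tool_rot"],o["opening"])
a=[]
for n in("side","top"):
    im,P=cam(n); a.append(im); np.savez("pics/"+n,im=im,P=P)
    i=ctrl.camera_info(n); print(n,-np.array(i["R"]).T@np.array(i["t"]),np.array(i["R"])[2])
cv2.imwrite("pics/a.png",cv2.resize(np.vstack(a)[...,::-1],(400,600)))
for n,im in zip(("side","top"),a): cv2.imwrite(f"pics/{n}.png",cv2.resize(im[...,::-1],(800,600)))
E
```

```text
0.0 [ 0.26588953 -0.5649379   0.23006053] [-3.06394985e+00 -6.84831738e-01  3.84634224e-04] 0.08549724293435043
side [-0.33246767  1.0528406   0.97287926] [ 0.55579634 -0.63793308 -0.53304016]
top [-0.28908989 -0.3200805   1.26222257] [ 0.56181398  0.29377516 -0.77334417]
```

View pics/side.png

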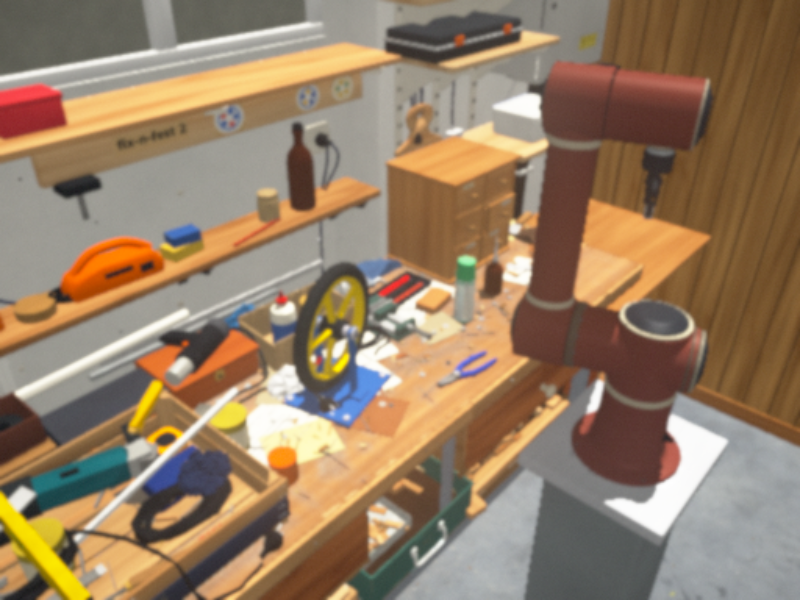

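View pics/top.png

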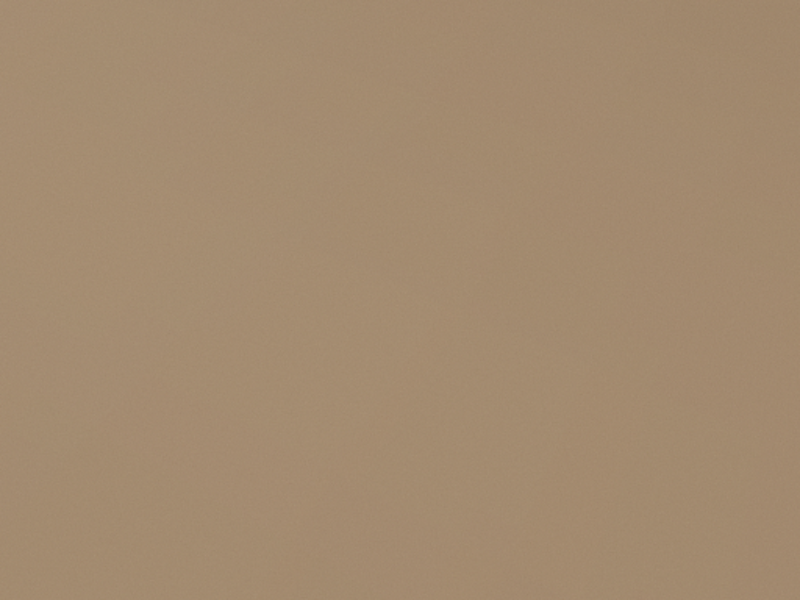

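The side view is blurred. It shows the wheel at about (332,328) of 800x600, the stand foot at (340,395), pliers at (468,368), orange tin at (283,460) and spray can at (465,290). The top view is blank (obstructed).

Run:
```python
from h import *
z=np.load("pics/side.npz"); im,P=z["im"],z["P"]
hsv=cv2.cvtColor(im,cv2.COLOR_RGB2HSV).astype(int)
H,S,V=hsv[...,0],hsv[...,1],hsv[...,2]
m=np.zeros((384,512),bool); m[160:260,180:245]=1
ye=m&(H>20)&(H<33)&(S>120)&(V>80)&(P[...,2]>.03)
Q=P[ye]; Q=Q[~np.isnan(Q[:,0])]; print(len(Q),np.median(Q,0),np.percentile(Q,[5,95],axis=0))
# ring points incl. tyre (dark)
dk=m&(V<70)&(P[...,2]>.03); D=P[dk]; D=D[~np.isnan(D[:,0])]
print(len(D),np.percentile(D,[2,50,98],axis=0))
A=Q[np.linalg.norm(Q-np.median(Q,0),axis=1)<.16]
c=A.mean(0); n=np.linalg.svd(A-c)[2][2]; print("plane",c,n,np.std((A-c)@n))
bl=(H>100)&(H<125)&(S>120)&(abs(P[...,2]-.012)<.008); bl[:200]=0;bl[290:]=0;bl[:,:150]=0;bl[:,270:]=0
B=P[bl]; print(len(B),np.percentile(B,[1,50,99],axis=0)); 
if len(B)>20: print(cv2.minAreaRect((B[:,:2]*1000).astype(np.float32)))
cv2.imwrite("pics/c1.png",cv2.resize(im[150:280,165:260,::-1],None,fx=4.5,fy=4.5,interpolation=cv2.INTER_CUBIC))
```

```text
988 [0.55053341 0.27394615 0.17631697] [[0.51637065 0.15970299 0.06506021]
 [0.59108331 0.36746857 0.27156411]]
238 [[0.50774891 0.17406745 0.17466121]
 [0.5218537  0.36834878 0.2411964 ]
 [0.5665966  0.4011123  0.2949959 ]]
plane [0.55075404 0.26373619 0.17033082] [-0.95787182 -0.28647792 -0.02029724] 0.006868953085688824
570 [[0.45777625 0.17985017 0.00528771]
 [0.50213371 0.26529023 0.01139602]
 [0.59189991 0.36947107 0.01885163]]
((543.4312744140625, 269.83160400390625), (149.18919372558594, 184.92269897460938), 15.186334609985352)
```

View pics/c1.png

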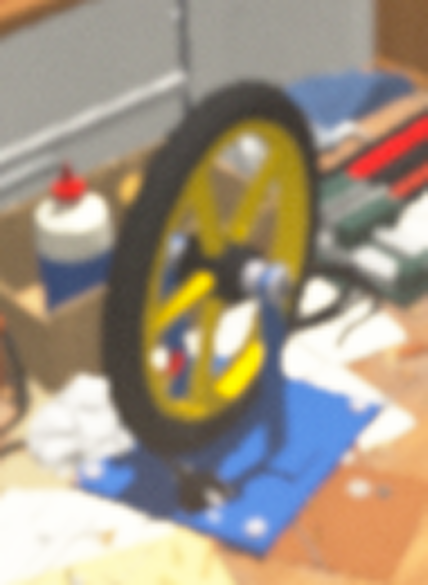

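Crop: the red valve is at (175,360), lower left, between the left spoke (185,300) and the bottom spoke (208,360).

```bash
cat >> h.py <<'E'
def wheel(n="side",c=np.array([.546,.268,.17]),yaw=np.radians(16),z=None):
    """back-project pixels on the wheel plane; return yellow/red y,z in axle frame"""
    im,P=cam(n) if z is None else (z["im"],z["P"])
    hsv=cv2.cvtColor(im,cv2.COLOR_RGB2HSV).astype(int); H,S,V=hsv[...,0],hsv[...,1],hsv[...,2]
    A=(P-c); ex=np.array([np.cos(yaw),np.sin(yaw),0]); ey=np.array([-np.sin(yaw),np.cos(yaw),0])
    x,y,zz=A@ex,A@ey,A[...,2]; r=np.hypot(y,zz)
    near=(abs(x)<.02)
    ang=np.degrees(np.arctan2(-y*-1,zz))%360   # + toward +y (left)
    ye=near&(H>20)&(H<33)&(S>120)&(V>70)&(r>.035)&(r<.09)
    rd=near&((H<8)|(H>172))&(S>110)&(V>60)&(r<.115)&(r>.05)
    return x,y,zz,r,ang,ye,rd,im,P
E
python3 - <<'E'
from h import *
z=np.load("pics/side.npz")
x,y,zz,r,ang,ye,rd,im,P=wheel(z=z)
# centre fit: tyre outer & yellow rim
m=np.zeros((384,512),bool); m[160:260,180:245]=1
all=m&(abs(x)<.03)&(r<.16); print("x med",np.nanmedian(x[ye]),"extent y",np.percentile(y[all],[.5,99.5]),"z",np.percentile(zz[all],[.5,99.5]),all.sum())
print("red",rd.sum(),np.median(ang[rd]),np.median(r[rd]),np.median(x[rd]))
print(np.histogram(ang[ye],bins=np.arange(0,361,12)))
a=np.radians(ang[ye]*5); print("spoke phase",(np.degrees(np.angle(np.exp(1j*a).mean()))/5)%72,abs(np.exp(1j*a).mean()))
hsv=cv2.cvtColor(im,cv2.COLOR_RGB2HSV).astype(int);mm=m&(P[...,2]>.03)&(zz<0)&(hsv[...,1]>90)&((hsv[...,0]<12)|(hsv[...,0]>170))
print(np.c_[np.argwhere(mm),P[mm].round(3),x[mm].round(3),ang[mm].round(),r[mm].round(3)][:15])
# other objects clouds
H,S,V=hsv[...,0],hsv[...,1],hsv[...,2]
for nm,(u0,u1,v0,v1) in dict(spray=(285,308,160,210),pliers=(278,320,222,250),orange=(170,192,284,306),nail=(130,160,255,285)).items():
    Q=P[v0:v1,u0:u1].reshape(-1,3); Q=Q[Q[:,2]>.006]; print(nm,np.median(Q,0).round(3),np.percentile(Q,[10,90],axis=0).round(3).tolist())
E
```

```text
x med 0.004746222059103524 extent y [-0.11935077  0.14081556] z [-0.15855291  0.13779785] 2538
red 11 118.77941480494016 0.08020104526053355 0.0059176767017635095
(array([ 7, 49,  8,  0,  0,  0, 43, 16,  0,  0,  0,  0, 43,  6,  0,  0,  0,
        0,  0,  0,  0,  0,  0,  0,  9, 62,  5,  0,  0,  0]), array([  0,  12,  24,  36,  48,  60,  72,  84,  96, 108, 120, 132, 144,
       156, 168, 180, 192, 204, 216, 228, 240, 252, 264, 276, 288, 300,
       312, 324, 336, 348, 360]))
spoke phase 14.328460940129764 0.8620663742214971
[[1.88e+02 1.80e+02 7.55e-01 2.44e-01 1.56e-01 1.94e-01 2.60e+02 8.20e-02]
 [1.89e+02 1.80e+02 7.59e-01 2.41e-01 1.49e-01 1.97e-01 2.56e+02 8.70e-02]
 [1.89e+02 1.82e+02 8.38e-01 1.73e-01 8.40e-02 2.55e-01 2.44e+02 1.92e-01]
 [1.89e+02 1.83e+02 8.30e-01 1.75e-01 8.90e-02 2.47e-01 2.44e+02 1.86e-01]
 [1.90e+02 1.80e+02 7.56e-01 2.44e-01 1.47e-01 1.95e-01 2.54e+02 8.40e-02]
 [1.90e+02 1.81e+02 7.61e-01 2.36e-01 1.41e-01 1.98e-01 2.52e+02 9.50e-02]
 [1.90e+02 1.82e+02 7.58e-01 2.34e-01 1.41e-01 1.94e-01 2.53e+02 9.60e-02]
 [1.90e+02 1.83e+02 8.34e-01 1.72e-01 8.10e-02 2.51e-01 2.43e+02 1.94e-01]
 [1.90e+02 1.84e+02 8.29e-01 1.71e-01 8.30e-02 2.46e-01 2.43e+02 1.93e-01]
 [1.91e+02 1.80e+02 7.58e-01 2.43e-01 1.41e-01 1.97e-01 2.51e+02 8.80e-02]
 [1.91e+02 1.81e+02 7.58e-01 2.38e-01 1.39e-01 1.96e-01 2.50e+02 9.20e-02]
 [1.91e+02 1.82e+02 7.58e-01 2.34e-01 1.37e-01 1.94e-01 2.50e+02 9.60e-02]
 [1.91e+02 1.83e+02 8.30e-01 1.75e-01 8.00e-02 2.47e-01 2.42e+02 1.90e-01]
 [1.91e+02 1.84e+02 8.29e-01 1.71e-01 7.80e-02 2.46e-01 2.42e+02 1.94e-01]
 [1.92e+02 1.80e+02 7.49e-01 2.50e-01 1.44e-01 1.90e-01 2.51e+02 7.70e-02]]
spray [ 0.527 -0.14   0.075] [[0.504, -0.317, 0.018], [0.661, -0.122, 0.158]]
pliers [0.391 0.028 0.009] [[0.36, -0.035, 0.007], [0.404, 0.093, 0.012]]
orange [0.431 0.52  0.053] [[0.398, 0.498, 0.032], [0.46, 0.577, 0.09]]
nail [0.566 0.541 0.082] [[0.544, 0.507, 0.038], [0.597, 0.585, 0.112]]
```

Spokes stand at about 14, 86, 158, 230 and 302°, with the valve at about 122°. I'll turn the wheel clockwise, pushing the 14° spoke from the valve-free gap. First I'll raise and retract the arm, then swing it round with the fingers shut.

jog_arm:
  steps:
    - {"linear": [0, -0.04, -0.035], "delta_rot": [0, 0, 0], "grip": 0}
    - {"linear": [0, -0.04, -0.035], "delta_rot": [0, 0, 0], "grip": 0}
    - {"linear": [0, -0.04, -0.035], "delta_rot": [0, 0, 0], "grip": 0}
    - {"linear": [0, -0.04, -0.035], "delta_rot": [0, 0, 0], "grip": 0}
    - {"linear": [0.0445, -0.002, 0], "delta_rot": [0, 0, -5.5], "grip": 0}
    - {"linear": [0.0445, -0.002, 0], "delta_rot": [0, 0, -5.5], "grip": 0}
    - {"linear": [0.0445, -0.002, 0], "delta_rot": [0, 0, -5.5], "grip": 0}
    - {"linear": [0.0445, -0.002, 0], "delta_rot": [0, 0, -5.5], "grip": 0}

```text
t: 0.9
tool_pos: [0.3462, -0.3239, 0.3625]
tool_rot: [-2.876, -1.262, 0.0]
contact_force: [0.4, -0.4, -0.3]
opening: 0.0002
grip_force: 0.0
```

jog_arm:
  steps:
    - {"linear": [0.0445, -0.002, 0], "delta_rot": [0, 0, -5.5], "grip": 0}
    - {"linear": [0.0445, -0.002, 0], "delta_rot": [0, 0, -5.5], "grip": 0}
    - {"linear": [0.0445, -0.002, 0], "delta_rot": [0, 0, -5.5], "grip": 0}
    - {"linear": [0.0445, -0.002, 0], "delta_rot": [0, 0, -5.5], "grip": 0}
    - {"linear": [0.0445, -0.002, 0], "delta_rot": [0, 0, -5.5], "grip": 0}
    - {"linear": [0.0445, -0.002, 0], "delta_rot": [0, 0, -5.5], "grip": 0}
    - {"linear": [0.0445, -0.002, 0], "delta_rot": [0, 0, -5.5], "grip": 0}
    - {"linear": [0.0445, -0.002, 0], "delta_rot": [0, 0, -5.5], "grip": 0}

```text
t: 1.7
tool_pos: [0.4697, 0.0015, 0.3623]
tool_rot: [-2.193, -2.248, 0.001]
contact_force: [0.5, -0.3, 0.2]
opening: 0.0002
grip_force: 0.0
```

jog_arm:
  steps:
    - {"linear": [0.0445, -0.01, 0], "delta_rot": [0, 0, -5.5], "grip": 0}
    - {"linear": [0.0445, -0.01, 0], "delta_rot": [0, 0, -5.5], "grip": 0}
    - {"linear": [0.0445, -0.01, 0], "delta_rot": [0, 0, -5.5], "grip": 0}
    - {"linear": [0.0445, -0.01, 0], "delta_rot": [0, 0, -5.5], "grip": 0}
    - {"linear": [0, 0, 0], "delta_rot": [-7.5, 0, 0], "grip": 0}
    - {"linear": [0, 0, 0], "delta_rot": [-7.5, 0, 0], "grip": 0}
    - {"linear": [0, 0, 0], "delta_rot": [-7.5, 0, 0], "grip": 0}
    - {"linear": [0, 0, 0], "delta_rot": [-7.5, 0, 0], "grip": 0}

```text
t: 2.5
tool_pos: [0.4014, 0.1681, 0.3634]
tool_rot: [1.53, 2.324, 0.629]
contact_force: [-0.9, -0.7, 0.8]
opening: -0.0001
grip_force: 0.0
```

jog_arm:
  steps:
    - {"linear": [0, 0, 0], "delta_rot": [-7.5, 0, 0], "grip": 0}
    - {"linear": [0, 0, 0], "delta_rot": [-7.5, 0, 0], "grip": 0}
    - {"linear": [0, 0, 0], "delta_rot": [-7.5, 0, 0], "grip": 0}
    - {"linear": [0, 0, 0], "delta_rot": [-7.5, 0, 0], "grip": 0}
    - {"linear": [0, 0, 0], "delta_rot": [0, 0, 0], "grip": 0}

```text
t: 3.0
tool_pos: [0.4625, 0.1926, 0.365]
tool_rot: [1.305, 1.977, 1.089]
contact_force: [-0.2, -0.4, -1.8]
opening: 0.0
grip_force: 0.0
```

Run:
```python
from h import *
o=ctrl.get_obs(); print(o["t"],o["q"].round(3),o["tool_pos"],Ro.from_rotvec(o["tool_rot"]).as_matrix().round(3).tolist())
im,P=cam("wrist"); np.savez("pics/w1",im=im,P=P); cv2.imwrite("pics/w1.png",im[...,::-1])
```

```text
3.0 [ 0.099 -1.009  2.344  0.347  0.854 -0.399] [0.46254186 0.1925792  0.36500928] [[-0.395, 0.493, 0.775], [0.919, 0.209, 0.335], [0.003, 0.844, -0.536]]
```

View pics/w1.png

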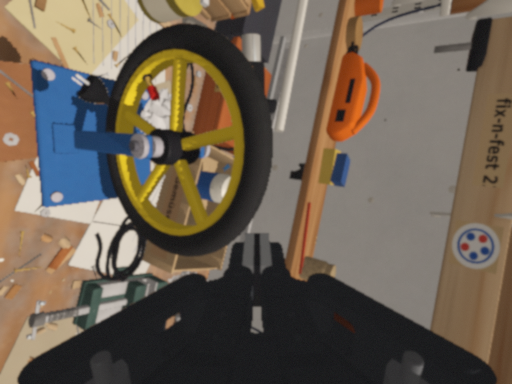

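Wrist view (image right is world up, image up is world left): the hub is at (180,147) and the red valve at (152,90), at the lower left as expected. Now I'll locate the wheel precisely.

```bash
cat > loc.py <<'E'
from h import *
from scipy.optimize import least_squares
def loc(z,c=np.array([.553,.270,.17]),yaw=np.radians(16)):
    for _ in range(3):
        x,y,zz,r,ang,ye,rd,im,P=wheel(z=z,c=c,yaw=yaw)
        hsv=cv2.cvtColor(im,cv2.COLOR_RGB2HSV); H,S,V=[hsv[...,k].astype(int) for k in range(3)]
        al=(abs(x)<.025)&(H>20)&(H<33)&(S>120)&(V>60)&(r<.115)
        A=P[al]; m=A.mean(0); n=np.linalg.svd(A-m)[2][2]; n=n*np.sign(n[0])
        ring=(abs(x)<.025)&(V<70)&(r>.115)&(r<.16)
        rim=al&(r>.098)
        f=least_squares(lambda p:np.hypot(y[rim]-p[0],zz[rim]-p[1])-.106,[0,0],loss="soft_l1",f_scale=.002).x
        ey=np.array([-np.sin(yaw),np.cos(yaw),0]); ex=np.array([np.cos(yaw),np.sin(yaw),0])
        c=c+ey*f[0]+ex*(np.median(x[al])+.006); c[2]=.17; print("fit",f.round(4),"n yaw",np.degrees(np.arctan2(n[1],n[0])).round(1),n[2].round(3),"x",np.median(x[al]).round(4),c.round(4))
    a=np.radians(ang[ye]*5); ph=(np.degrees(np.angle(np.exp(1j*a).mean()))/5)%72
    print("spokes",((ph+72*np.arange(5))%360).round(1),abs(np.exp(1j*a).mean()).round(2),"valve",np.median(ang[rd]),rd.sum(),np.median(r[rd]))
    return c
E
python3 - <<'E'
from loc import *
loc(np.load("pics/w1.npz"))
E
```

```text
fit [-0.001   0.0041] n yaw 15.7 0.026 x -0.0068 [0.5525 0.2689 0.17  ]
fit [-0.0001  0.0041] n yaw 15.7 0.026 x -0.006 [0.5525 0.2688 0.17  ]
fit [-0.      0.0041] n yaw 15.7 0.026 x -0.006 [0.5525 0.2688 0.17  ]
spokes [ 12.9  84.9 156.9 228.9 300.9] 0.88 valve 117.57625670284727 110 0.07490072109406085
```

jog_arm:
  steps:
    - {"linear": [0.035, -0.02, 0], "delta_rot": [0, 0, 0], "grip": 0}
    - {"linear": [0.035, -0.02, 0], "delta_rot": [0, 0, 0], "grip": 0}
    - {"linear": [0, 0, 0], "delta_rot": [0, 0, 0], "grip": 0}

```text
t: 3.35
tool_pos: [0.4242, 0.2603, 0.3353]
tool_rot: [1.297, 1.987, 1.088]
contact_force: [-0.9, 0.3, -0.3]
opening: 0.0002
grip_force: 0.0
```

```bash
cat > st.py <<'E'
from h import *
C=np.array([.553,.270,.17]); YAW=np.radians(16)
def st():
    o=ctrl.get_obs(); M=Ro.from_rotvec(o["tool_rot"]).as_matrix()
    E=np.array([[np.cos(YAW),np.sin(YAW),0],[-np.sin(YAW),np.cos(YAW),0],[0,0,1]])
    p=E@(np.array(o["tool_pos"])-C); T=E@M
    print("t",o["t"],"q",o["q"].round(2),"p_axle",p.round(4),"r",np.hypot(*p[1:]).round(3),"ang",np.degrees(np.arctan2(p[1],p[2])).round(1)); print("axes(cols)",T.round(3).tolist(),"F",np.array(o["contact_force"]).round(1))
    return p,T
def to(target):
    p,T=st(); print("linear to",target,(T.T@(np.array(target)-p)).round(4))
E
python3 -c "
from st import *
to([-.08,.042,.08])"
```

```text
t 3.35 q [ 0.39 -1.01  2.39  0.03  0.76 -0.04] p_axle [-0.1264  0.0262  0.1653] r 0.167 ang 9.0
axes(cols) [[-0.134, 0.534, 0.835], [0.991, 0.072, 0.113], [-0.0, 0.842, -0.539]] F [-0.9  0.3 -0.3]
linear to [-0.08, 0.042, 0.08] [ 0.0095 -0.0459  0.0865]
```

jog_arm:
  steps:
    - {"linear": [0.003, -0.015, 0.029], "delta_rot": [0, 0, 0], "grip": 0}
    - {"linear": [0.003, -0.015, 0.029], "delta_rot": [0, 0, 0], "grip": 0}
    - {"linear": [0.003, -0.015, 0.029], "delta_rot": [0, 0, 0], "grip": 0}
    - {"linear": [0, 0, 0], "delta_rot": [0, 0, 0], "grip": 0}

```text
t: 3.75
tool_pos: [0.4692, 0.2829, 0.2468]
tool_rot: [1.309, 1.983, 1.076]
contact_force: [-0.3, -0.5, -1.3]
opening: 0.0004
grip_force: 0.0
```

```bash
python3 -c "
from st import *
to([.006,.042,.05])"
```

```text
t 3.75 q [ 0.41 -0.75  2.41 -0.01  0.48  0.01] p_axle [-0.077   0.0355  0.0768] r 0.085 ang 24.8
axes(cols) [[-0.124, 0.54, 0.832], [0.992, 0.068, 0.103], [-0.001, 0.839, -0.545]] F [-0.3 -0.5 -1.3]
linear to [0.006, 0.042, 0.05] [-0.0038  0.0228  0.0843]
```

jog_arm:
  steps:
    - {"linear": [-0.001, 0.003, 0.0174], "delta_rot": [0, 0, 0], "grip": 0}
    - {"linear": [-0.001, 0.003, 0.0174], "delta_rot": [0, 0, 0], "grip": 0}
    - {"linear": [-0.001, 0.003, 0.0174], "delta_rot": [0, 0, 0], "grip": 0}
    - {"linear": [-0.001, 0.003, 0.0174], "delta_rot": [0, 0, 0], "grip": 0}
    - {"linear": [-0.001, 0.003, 0.0174], "delta_rot": [0, 0, 0], "grip": 0}
    - {"linear": [0, 0, 0], "delta_rot": [0, 0, 0], "grip": 0}

```text
t: 4.35
tool_pos: [0.5487, 0.3107, 0.2213]
tool_rot: [1.304, 1.973, 1.087]
contact_force: [0.0, -0.2, 0.1]
opening: -0.0002
grip_force: 0.0
```

Run:
```python
from st import *
p,T=st()
# arc of the TCP: angle 43 -> -28 deg, r .058, x .005
for r,a0,a1,n in((.058,44,-26,18),):
    A=np.radians(np.linspace(a0,a1,n+1)); Q=np.c_[np.full(n+1,.005),r*np.sin(A),r*np.cos(A)]
    Q[0]=p; print((np.diff(Q,axis=0)@T).round(4).tolist())
im,P=cam("wrist"); cv2.imwrite("pics/w2.png",im[...,::-1])
```

```text
t 4.35 q [ 0.39 -0.41  2.26  0.02  0.29 -0.03] p_axle [0.0071 0.0404 0.0513] r 0.065 ang 38.2
axes(cols) [[-0.123, 0.53, 0.839], [0.992, 0.066, 0.104], [-0.001, 0.846, -0.534]] F [ 0.  -0.2  0.1]
[[-0.0027, -0.0071, 0.0016], [-0.0031, 0.0019, -0.0016], [-0.0032, 0.0017, -0.0015], [-0.0034, 0.0015, -0.0014], [-0.0035, 0.0013, -0.0013], [-0.0036, 0.001, -0.0012], [-0.0037, 0.0008, -0.0011], [-0.0038, 0.0006, -0.0009], [-0.0038, 0.0004, -0.0008], [-0.0039, 0.0002, -0.0007], [-0.0039, -0.0001, -0.0005], [-0.0039, -0.0003, -0.0004], [-0.0039, -0.0005, -0.0002], [-0.0039, -0.0007, -0.0001], [-0.0038, -0.001, 0.0001], [-0.0037, -0.0012, 0.0002], [-0.0037, -0.0014, 0.0003], [-0.0036, -0.0016, 0.0005]]
```

View pics/w2.png

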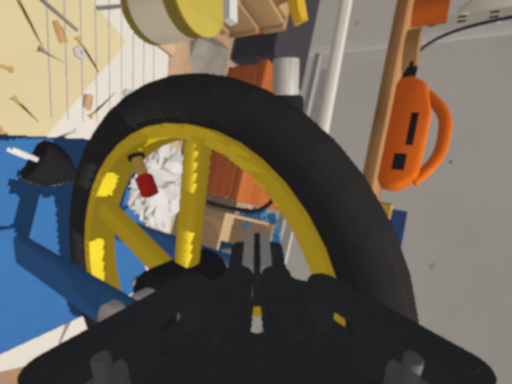

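The fingertips at (258,250) are inside the upper-left gap, clear of the rim; the valve is at (147,183). Pushing clockwise.

jog_arm:
  steps:
    - {"linear": [-0.003, -0.006, 0.001], "delta_rot": [0, 0, 0], "grip": 0}
    - {"linear": [-0.003, 0.002, -0.0016], "delta_rot": [0, 0, 0], "grip": 0}
    - {"linear": [-0.0032, 0.0017, -0.0015], "delta_rot": [0, 0, 0], "grip": 0}
    - {"linear": [-0.0034, 0.0015, -0.0014], "delta_rot": [0, 0, 0], "grip": 0}
    - {"linear": [-0.0035, 0.0013, -0.0013], "delta_rot": [0, 0, 0], "grip": 0}
    - {"linear": [-0.0036, 0.001, -0.0012], "delta_rot": [0, 0, 0], "grip": 0}
    - {"linear": [-0.0037, 0.0008, -0.0011], "delta_rot": [0, 0, 0], "grip": 0}
    - {"linear": [-0.0038, 0.0006, -0.0009], "delta_rot": [0, 0, 0], "grip": 0}
    - {"linear": [-0.0038, 0.0004, -0.0008], "delta_rot": [0, 0, 0], "grip": 0}

```text
t: 5.3
tool_pos: [0.5536, 0.2804, 0.2265]
tool_rot: [1.303, 1.975, 1.087]
contact_force: [-1.5, 3.8, -2.9]
opening: 0.0001
grip_force: 1.9
```

Run:
```python
from st import *
from loc import loc
st()
im,P=cam("side"); loc(dict(im=im,P=P))
```

```text
t 5.3 q [ 0.31 -0.46  2.28  0.24  0.32 -0.28] p_axle [0.0035 0.0098 0.0565] r 0.057 ang 9.9
axes(cols) [[-0.125, 0.531, 0.838], [0.992, 0.067, 0.106], [0.0, 0.845, -0.535]] F [-1.5  3.8 -2.9]
fit [0.0025 0.0015] n yaw 17.2 0.017 x -0.0048 [0.5535 0.2728 0.17  ]
fit [0.0004 0.0015] n yaw 17.4 0.017 x -0.006 [0.5534 0.2732 0.17  ]
fit [-0.      0.0015] n yaw 17.4 0.017 x -0.006 [0.5534 0.2732 0.17  ]
spokes [ 63.5 135.5 207.5 279.5 351.5] 0.89 valve 99.36019064864944 9 0.07378775068743756
```

jog_arm:
  steps:
    - {"linear": [-0.0039, 0.0002, -0.0007], "delta_rot": [0, 0, 0], "grip": 0}
    - {"linear": [-0.0039, -0.0001, -0.0005], "delta_rot": [0, 0, 0], "grip": 0}
    - {"linear": [-0.0039, -0.0003, -0.0004], "delta_rot": [0, 0, 0], "grip": 0}
    - {"linear": [-0.0039, -0.0005, -0.0002], "delta_rot": [0, 0, 0], "grip": 0}
    - {"linear": [-0.0039, -0.0007, -0.0001], "delta_rot": [0, 0, 0], "grip": 0}
    - {"linear": [-0.0038, -0.001, 0.0001], "delta_rot": [0, 0, 0], "grip": 0}
    - {"linear": [-0.0037, -0.0012, 0.0002], "delta_rot": [0, 0, 0], "grip": 0}
    - {"linear": [-0.0037, -0.0014, 0.0003], "delta_rot": [0, 0, 0], "grip": 0}
    - {"linear": [-0.0036, -0.0016, 0.0005], "delta_rot": [0, 0, 0], "grip": 0}

```text
t: 6.25
tool_pos: [0.5636, 0.2471, 0.2216]
tool_rot: [1.302, 1.974, 1.088]
contact_force: [-0.8, 5.1, 0.8]
opening: -0.0002
grip_force: 1.8
```

Run:
```python
from st import *
from loc import loc
p,T=st()
im,P=cam("side"); loc(dict(im=im,P=P))
print("retreat",((np.array([-.07,p[1]+.01,p[2]+.04])-p)@T).round(4))
```

```text
t 6.25 q [ 0.22 -0.47  2.3   0.46  0.35 -0.54] p_axle [ 0.0038 -0.0249  0.0516] r 0.057 ang -25.8
axes(cols) [[-0.125, 0.53, 0.839], [0.992, 0.067, 0.105], [-0.0, 0.846, -0.534]] F [-0.8  5.1  0.8]
fit [0.0029 0.0013] n yaw 16.9 0.013 x -0.0046 [0.5535 0.2732 0.17  ]
fit [0.0003 0.0013] n yaw 17.0 0.013 x -0.006 [0.5534 0.2734 0.17  ]
fit [0.0001 0.0014] n yaw 17.0 0.013 x -0.006 [0.5534 0.2735 0.17  ]
spokes [ 29.1 101.1 173.1 245.1 317.1] 0.92 valve 64.3946182793842 6 0.07503555565126777
retreat [ 0.0191 -0.0046 -0.0823]
```

jog_arm:
  steps:
    - {"linear": [0.006, 0, 0], "delta_rot": [0, 0, 0], "grip": 0}
    - {"linear": [0.003, -0.001, -0.02], "delta_rot": [0, 0, 0], "grip": 0}
    - {"linear": [0, 0, -0.02], "delta_rot": [0, 0, 0], "grip": 0}
    - {"linear": [0, 0, -0.02], "delta_rot": [0, 0, 0], "grip": 0}
    - {"linear": [0, 0, -0.02], "delta_rot": [0, 0, 0], "grip": 0}
    - {"linear": [0, 0, 0], "delta_rot": [0, 0, 0], "grip": 0}
    - {"linear": [0, 0, 0], "delta_rot": [0, 0, 0], "grip": 0}
    - {"linear": [0, 0, 0], "delta_rot": [0, 0, 0], "grip": 0}

```text
t: 7.1
tool_pos: [0.4974, 0.2286, 0.2623]
tool_rot: [1.304, 1.975, 1.086]
contact_force: [0.5, 0.5, -0.6]
opening: 0.0002
grip_force: 0.0
```

Run:
```python
from st import *
from loc import loc
p,T=st()
im,P=cam("wrist"); loc(dict(im=im,P=P)); im2,P2=cam("side"); loc(dict(im=im2,P=P2)); cv2.imwrite("pics/w3.png",im[...,::-1])
A=np.radians(np.linspace(-20,-86,19)); Q=np.c_[np.full(19,.004),.058*np.sin(A),.058*np.cos(A)]
print("in",((Q[0]-p)@T).round(4)); print((np.diff(Q,axis=0)@T).round(4).tolist())
```

```text
t 7.1 q [ 0.21 -0.79  2.41  0.32  0.54 -0.38] p_axle [-0.0649 -0.0244  0.0923] r 0.096 ang -14.8
axes(cols) [[-0.124, 0.531, 0.838], [0.992, 0.067, 0.105], [-0.0, 0.845, -0.536]] F [ 0.5  0.5 -0.6]
fit [-0.0016  0.0038] n yaw 16.1 0.028 x -0.0068 [0.5527 0.2683 0.17  ]
fit [-0.0001  0.0038] n yaw 16.1 0.028 x -0.006 [0.5527 0.2682 0.17  ]
fit [-0.      0.0038] n yaw 16.1 0.028 x -0.006 [0.5527 0.2682 0.17  ]
spokes [ 28.4 100.4 172.4 244.4 316.4] 0.89 valve 62.03853111159361 300 0.07903078104579234
fit [0.0033 0.0014] n yaw 16.5 0.014 x -0.0048 [0.5532 0.2735 0.17  ]
fit [0.0006 0.0013] n yaw 16.7 0.014 x -0.0059 [0.5532 0.2741 0.17  ]
fit [0.0001 0.0013] n yaw 16.7 0.014 x -0.006 [0.5532 0.2742 0.17  ]
spokes [ 28.9 100.9 172.9 244.9 316.9] 0.92 valve 62.52197969972052 4 0.07434124518114871
in [-0.004   0.0049  0.0784]
[[-0.0034, -0.0014, 0.0004], [-0.0033, -0.0016, 0.0005], [-0.0032, -0.0017, 0.0006], [-0.0031, -0.0019, 0.0008], [-0.003, -0.0021, 0.0009], [-0.0028, -0.0022, 0.001], [-0.0027, -0.0023, 0.0011], [-0.0025, -0.0025, 0.0012], [-0.0023, -0.0026, 0.0013], [-0.0021, -0.0027, 0.0014], [-0.0019, -0.0028, 0.0015], [-0.0017, -0.0029, 0.0016], [-0.0015, -0.003, 0.0017], [-0.0013, -0.003, 0.0017], [-0.0011, -0.0031, 0.0018], [-0.0008, -0.0031, 0.0018], [-0.0006, -0.0031, 0.0019], [-0.0004, -0.0031, 0.0019]]
```

View pics/w3.png

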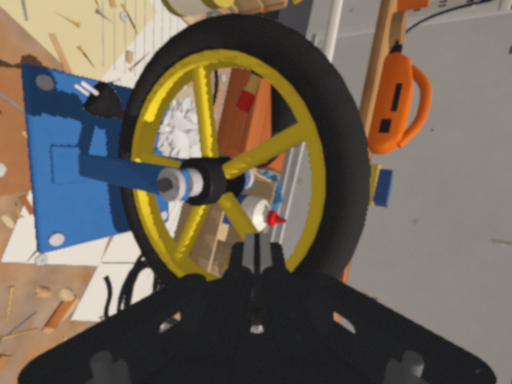

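Gap between the spokes at 28° and 316° is free at the fingertips (258,245), with the valve at (246,98) well away. Second insertion and push.

jog_arm:
  steps:
    - {"linear": [-0.001, 0.0012, 0.0195], "delta_rot": [0, 0, 0], "grip": 0}
    - {"linear": [-0.001, 0.0012, 0.0195], "delta_rot": [0, 0, 0], "grip": 0}
    - {"linear": [-0.001, 0.0012, 0.0195], "delta_rot": [0, 0, 0], "grip": 0}
    - {"linear": [-0.001, 0.0012, 0.0195], "delta_rot": [0, 0, 0], "grip": 0}
    - {"linear": [0, 0, 0], "delta_rot": [0, 0, 0], "grip": 0}
    - {"linear": [-0.0034, -0.0014, 0.0004], "delta_rot": [0, 0, 0], "grip": 0}
    - {"linear": [-0.0033, -0.0016, 0.0005], "delta_rot": [0, 0, 0], "grip": 0}
    - {"linear": [-0.0032, -0.0017, 0.0006], "delta_rot": [0, 0, 0], "grip": 0}
    - {"linear": [-0.0031, -0.0019, 0.0008], "delta_rot": [0, 0, 0], "grip": 0}
    - {"linear": [-0.003, -0.0021, 0.0009], "delta_rot": [0, 0, 0], "grip": 0}

```text
t: 8.2
tool_pos: [0.5661, 0.2366, 0.2172]
tool_rot: [1.302, 1.974, 1.089]
contact_force: [-3.0, 4.2, 0.6]
opening: -0.0001
grip_force: 1.8
```

jog_arm:
  steps:
    - {"linear": [-0.0028, -0.0022, 0.001], "delta_rot": [0, 0, 0], "grip": 0}
    - {"linear": [-0.0027, -0.0023, 0.0011], "delta_rot": [0, 0, 0], "grip": 0}
    - {"linear": [-0.0025, -0.0025, 0.0012], "delta_rot": [0, 0, 0], "grip": 0}
    - {"linear": [-0.0023, -0.0026, 0.0013], "delta_rot": [0, 0, 0], "grip": 0}
    - {"linear": [-0.0021, -0.0027, 0.0014], "delta_rot": [0, 0, 0], "grip": 0}

```text
t: 8.7
tool_pos: [0.5697, 0.2245, 0.2027]
tool_rot: [1.303, 1.975, 1.087]
contact_force: [-4.9, 3.4, 3.0]
opening: -0.0003
grip_force: 2.2
```

Run:
```python
from st import *
from loc import loc
p,T=st()
im,P=cam("side"); loc(dict(im=im,P=P))
n=8;A=np.radians(np.linspace(-56,-86,n+1)); Q=np.c_[np.full(n+1,.004),.060*np.sin(A),.060*np.cos(A)]
Q[0]=p; print((np.diff(Q,axis=0)@T).round(4).tolist())
```

```text
t 8.7 q [ 0.16 -0.45  2.32  0.65  0.35 -0.75] p_axle [ 0.0035 -0.0484  0.0327] r 0.058 ang -56.0
axes(cols) [[-0.125, 0.53, 0.838], [0.992, 0.067, 0.105], [-0.0, 0.845, -0.535]] F [-4.9  3.4  3. ]
fit [0.0035 0.0018] n yaw 17.0 0.015 x -0.0044 [0.5536 0.2738 0.17  ]
fit [0.0005 0.0018] n yaw 17.2 0.014 x -0.006 [0.5535 0.2743 0.17  ]
fit [-0.      0.0018] n yaw 17.2 0.014 x -0.006 [0.5535 0.2743 0.17  ]
spokes [  1.6  73.6 145.6 217.6 289.6] 0.9 valve 37.151059239869255 2 0.07172616674728564
[[-0.0035, -0.002, 0.0014], [-0.0019, -0.003, 0.0017], [-0.0016, -0.0031, 0.0017], [-0.0014, -0.0032, 0.0018], [-0.0011, -0.0032, 0.0019], [-0.0009, -0.0033, 0.0019], [-0.0007, -0.0033, 0.002], [-0.0004, -0.0033, 0.002]]
```

jog_arm:
  steps:
    - {"linear": [-0.003, -0.002, 0.0014], "delta_rot": [0, 0, 0], "grip": 0}
    - {"linear": [-0.0019, -0.003, 0.0017], "delta_rot": [0, 0, 0], "grip": 0}
    - {"linear": [-0.0016, -0.0031, 0.0017], "delta_rot": [0, 0, 0], "grip": 0}
    - {"linear": [-0.0014, -0.0032, 0.0018], "delta_rot": [0, 0, 0], "grip": 0}
    - {"linear": [-0.0011, -0.0032, 0.0019], "delta_rot": [0, 0, 0], "grip": 0}
    - {"linear": [-0.0009, -0.0033, 0.0019], "delta_rot": [0, 0, 0], "grip": 0}

```text
t: 9.35
tool_pos: [0.5733, 0.215, 0.1826]
tool_rot: [1.302, 1.973, 1.088]
contact_force: [0.1, 2.9, 4.1]
opening: -0.0002
grip_force: 1.7
```

Run:
```python
from st import *
from loc import loc
p,T=st()
im,P=cam("side"); loc(dict(im=im,P=P))
n=5;A=np.radians(np.linspace(-78,-98,n+1)); Q=np.c_[np.full(n+1,.004),.060*np.sin(A),.060*np.cos(A)]
Q[0]=p; print((np.diff(Q,axis=0)@T).round(4).tolist())
```

```text
t 9.35 q [ 0.13 -0.42  2.33  0.78  0.33 -0.9 ] p_axle [ 0.0043 -0.0584  0.0126] r 0.06 ang -77.8
axes(cols) [[-0.124, 0.53, 0.839], [0.992, 0.067, 0.105], [-0.001, 0.846, -0.534]] F [0.1 2.9 4.1]
fit [0.0027 0.0014] n yaw 16.7 0.014 x -0.0048 [0.5534 0.273  0.17  ]
fit [0.0004 0.0015] n yaw 17.0 0.014 x -0.0059 [0.5534 0.2734 0.17  ]
fit [0.     0.0015] n yaw 17.0 0.014 x -0.006 [0.5534 0.2734 0.17  ]
spokes [ 53.5 125.5 197.5 269.5 341.5] 0.91 valve 17.421928163733103 3 0.07837422819059606
[[-0.0009, -0.0038, 0.0019], [-0.0004, -0.0036, 0.0022], [-0.0001, -0.0035, 0.0022], [0.0001, -0.0035, 0.0022], [0.0004, -0.0035, 0.0023]]
```

jog_arm:
  steps:
    - {"linear": [-0.0007, -0.0036, 0.002], "delta_rot": [0, 0, 0], "grip": 0}
    - {"linear": [-0.0004, -0.0036, 0.0022], "delta_rot": [0, 0, 0], "grip": 0}
    - {"linear": [0, -0.0035, 0.0022], "delta_rot": [0, 0, 0], "grip": 0}
    - {"linear": [0, -0.0035, 0.0022], "delta_rot": [0, 0, 0], "grip": 0}
    - {"linear": [0, 0, 0], "delta_rot": [0, 0, 0], "grip": 0}

```text
t: 9.9
tool_pos: [0.5728, 0.2138, 0.1647]
tool_rot: [1.304, 1.975, 1.086]
contact_force: [0.8, 0.6, 1.4]
opening: -0.0003
grip_force: 1.0
```

Run:
```python
from st import *
from loc import loc
p,T=st()
im,P=cam("side"); loc(dict(im=im,P=P)); np.savez("pics/s5",im=im,P=P)
print("up 2mm/-z",((np.array([0,0,.001]))@T).round(4))
```

```text
t 9.9 q [ 0.13 -0.39  2.34  0.88  0.3  -1.01] p_axle [ 0.0035 -0.0595 -0.0053] r 0.06 ang -95.1
axes(cols) [[-0.124, 0.531, 0.838], [0.992, 0.067, 0.105], [-0.0, 0.845, -0.536]] F [0.8 0.6 1.4]
fit [0.0028 0.0012] n yaw 16.5 0.013 x -0.0051 [0.5531 0.2729 0.17  ]
fit [0.0004 0.0012] n yaw 16.7 0.013 x -0.006 [0.553  0.2733 0.17  ]
fit [0.0002 0.0012] n yaw 16.7 0.014 x -0.006 [0.553  0.2735 0.17  ]
spokes [ 34.3 106.3 178.3 250.3 322.3] 0.91 valve 2.4303725189518244 7 0.07653520233482007
up 2mm/-z [-0.      0.0008 -0.0005]
```

jog_arm:
  steps:
    - {"linear": [0, 0.004, -0.0025], "delta_rot": [0, 0, 0], "grip": 0}
    - {"linear": [0, 0, -0.01], "delta_rot": [0, 0, 0], "grip": 0}
    - {"linear": [0, 0, -0.02], "delta_rot": [0, 0, 0], "grip": 0}
    - {"linear": [0, 0, -0.02], "delta_rot": [0, 0, 0], "grip": 0}
    - {"linear": [0, 0, -0.02], "delta_rot": [0, 0, 0], "grip": 0}
    - {"linear": [0, 0, -0.02], "delta_rot": [0, 0, 0], "grip": 0}
    - {"linear": [0, 0, 0], "delta_rot": [0, 0, 0], "grip": 0}
    - {"linear": [0, 0, 0], "delta_rot": [0, 0, 0], "grip": 0}
    - {"linear": [0, 0, 0], "delta_rot": [0, 0, 0], "grip": 0}

```text
t: 10.85
tool_pos: [0.503, 0.1842, 0.2173]
tool_rot: [1.304, 1.976, 1.086]
contact_force: [-0.3, 0.5, 0.4]
opening: 0.0002
grip_force: 0.0
```

Run:
```python
from st import *
from loc import loc
p,T=st()
im,P=cam("wrist"); loc(dict(im=im,P=P)); im2,P2=cam("side"); loc(dict(im=im2,P=P2)); cv2.imwrite("pics/w5.png",im[...,::-1])
```

```text
t 10.85 q [ 0.06 -0.79  2.48  0.58  0.54 -0.7 ] p_axle [-0.0717 -0.0687  0.0473] r 0.083 ang -55.5
axes(cols) [[-0.125, 0.532, 0.837], [0.992, 0.067, 0.105], [0.0, 0.844, -0.536]] F [-0.3  0.5  0.4]
fit [-0.0027  0.0026] n yaw 15.0 0.028 x -0.007 [0.5527 0.2671 0.17  ]
fit [-0.0002  0.0026] n yaw 15.0 0.028 x -0.006 [0.5528 0.2669 0.17  ]
fit [-0.      0.0026] n yaw 15.0 0.028 x -0.006 [0.5528 0.2669 0.17  ]
spokes [ 34.7 106.7 178.7 250.7 322.7] 0.9 valve 355.97258239683265 369 0.07992006659703955
fit [0.0028 0.0015] n yaw 16.4 0.015 x -0.005 [0.5532 0.2729 0.17  ]
fit [0.0007 0.0015] n yaw 16.6 0.016 x -0.0059 [0.5531 0.2736 0.17  ]
fit [0.0001 0.0015] n yaw 16.6 0.016 x -0.0059 [0.5532 0.2738 0.17  ]
spokes [ 34.6 106.6 178.6 250.6 322.6] 0.92 valve 358.6919905543381 8 0.07696083088098024
```

View pics/w5.png

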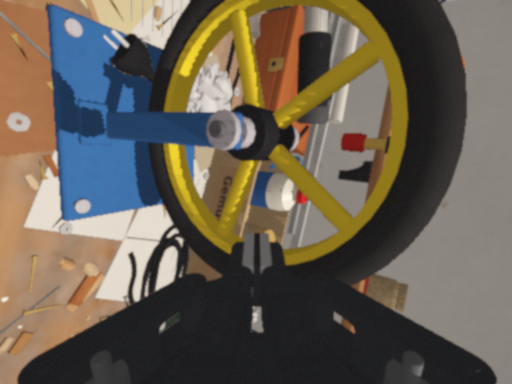

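The valve cap at (355,142) is level with the hub at (262,133), which in this view is straight above it, about 1.4° off against the 7° allowed. The fingers are clear and no force is showing.

```bash
python3 -c "
from station import ctrl
print(ctrl.finish_job())"
```

```text
the job is handed in; nothing more can be done
None
```

The job is handed in: two separate spoke pushes, with the fingers drawn clear in between, turned the wheel until the valve was at the top, measured about 1.4° off straight above the hub (about 7° allowed), and the fingers were then drawn clear; no verdict came back.

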